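Take the spent filter cartridge out of a latched filter module

TASK

Press the red push latch on the blue filter module and let its hatch spring fully open by itself, never touching the hatch. Then lift the spent, orange-capped filter cartridge out of the chamber and lay it flat on the floor of the empty blue tray without dropping it. Leave the hatch open, and do not disturb the green-capped new cartridge in the white tray or the other things on the bench.

Things in the scene. Friction and masses are not known exactly. Their poses are not given: they have to be found in the camera images.
- module: Fixed filter module, blue and white, deck top at z = 90 mm. Origin: on the bench under its chamber's centre; x from latch end (-205 mm) to hinge end (+125), sides at y = -100, +100. Open-topped chamber: x -80..80, y -65..65 inside, floor at z = 20, with two saddles under the cartridge's caps (x = -54 and 54, 14 mm wide, y -33..33, up to z = 46). A catch juts 7 mm in from its latch-end wall.
- latch_top (a point): Top centre of the red push latch, a flat button 44 x 70 mm (module x, y) in the deck at module x = -165 mm; its top is 102 mm above the bench when free. The hatch's free edge is 77 mm away towards module +x: a gripper body above the latch must not overhang it, as the hatch sweeps up there.
- latch (a joint): How far the latch is pressed straight down, m: 0 free, 0.008 at its stop. It takes 2 N to start and 6 N at the stop; the hatch is released at about 5 mm. It springs back up when let go.
- hatch (a joint): Opening angle of the hatch, rad: 0 closed and latched, 1.9 fully open (leaning back beyond upright). When released a damped spring opens it in about 1.5 s and holds it there.
- hatch_hinge (a point): Middle of the hatch's hinge line (along module y, at module x = +90 mm, 90 mm above the bench). The hatch is a white frame with a clear window, 178 mm from hinge to free edge x 146 mm x 6 mm, flat on the deck when closed, with a steel tongue 22 mm deep near its free edge. It opens upward; open, it stands to about 265 mm above the bench, all beyond module x = +80 mm.
- cartridge: Spent filter cartridge, loose, about 0.18 kg, lying in the chamber under the hatch: brown drum 40 mm in diameter with orange rings (41 mm) between square orange end caps 46 x 46 x 12 mm; 120 mm long in all. Origin at its centre, x along its length (along module x at the start); axis 63 mm above the bench in the module. Can be gripped across the drum's middle.
- cartridge_centre (a point): Centre of the spent cartridge; 28 mm above the bench when it lies flat on a tray's floor.
- tray_spent: Blue tray for spent cartridges, empty, fixed to the bench, left or right of the module: 190 mm (x) x 146 mm (y) outside, 28 mm high, walls and floor 5 mm. Origin: centre of its underside.
- tray_new: White tray, the same size and make, fixed, on the other side; it holds the new cartridge.
- new_cartridge: New filter cartridge, loose, of the same size as the spent one but white with green caps, lying in the white tray; leave it alone. Origin at its centre.
- bottle: Amber bottle, 66 mm wide, 190 mm high, bystander. Origin: centre of the base.
- jar: Glass jar with a blue lid, 72 mm wide, 100 mm high, bystander. Origin: centre of the base.
- crucible_a: White ceramic crucible, 52 mm wide, 40 mm high, bystander. Origin: centre of the base.
- crucible_b: Another such crucible, bystander. Origin: centre of the base.
- crucible_box: Cardboard box 70 x 80 x 50 mm, bystander. Origin: centre of the base.
- spatula: Spatula lying on the bench nearer the robot, bystander. Origin: on its underside.
Mind the look-alikes: they are no part of the job. Leave any yellow look-alike of the tray_spent alone.

How it is judged:
On the way, in this order (a step that is already met when the one before it is completed fails the run):
1. the hatch has sprung fully open (over 1.7 rad) (value of joint hatch above 1.7 rad), for 0.2 s.
2. the spent cartridge is lifted clear of the module's deck (z of cartridge_centre in the frame of module above 0.12 m), for 0.1 s.
At the end, for the whole second after the job is handed in: The spent cartridge lies at rest and flat (within 0.1 rad) on the floor of the blue tray: its centre 20 to 34 mm above the tray's underside, within 80 mm lengthwise and 60 mm crosswise of the tray's centre; the hatch stands open (over 1.7 rad) (x of cartridge_centre in the frame of tray_spent between -0.08 and 0.08 m and y of cartridge_centre in the frame of tray_spent between -0.06 and 0.06 m and z of cartridge_centre in the frame of tray_spent between 0.02 and 0.034 m and angle between cartridge_centre's own x axis and vertical between 1.47 and 1.67 rad and linear speed of cartridge below 0.02 m/s and value of joint hatch above 1.7 rad); the robot touches nothing.
It fails at once if the robot touches the hatch (over 1 N) (contact force between any of the fingers, the arm and hatch above 1 N).
It fails at once if the carried cartridge strikes the hatch (over 2 N) (contact force between cartridge and hatch above 2 N).
It fails at once if the spent cartridge is dropped (loose and faster than 0.7 m/s, a fall of 25 mm) (contact force between the fingers and cartridge below 0.05 N and linear speed of cartridge above 0.7 m/s).
It fails at once if a bystander or the new cartridge is moved by more than 40 mm (distance of any of new_cartridge, bottle, jar, crucible_a, crucible_b, crucible_box, spatula from where it was at the start of the episode above 0.04 m).
It also fails if it takes over 48 s, if anything falls off the work surface, if the arm or the gripper's body presses on something with over 40 N, if the wrist force passes 120 N, or if a joint passes its speed limit or range.

ROBOT

A 6-joint arm with a two-finger parallel gripper is mounted at the origin on the work surface. World frame = base frame: x ahead of the robot, y to its left, z up, the work surface at z = 0. Lengths are in m, angles in rad, forces in N, time in s.
With the tool pointing down it reaches from about 0.25 to 0.725 m from the base axis. Payload 4 kg.
Tool frame: the origin (TCP) lies midway between the tips of the shut fingers; the grasp point (between the pads) lies hold_point_z behind it (hold_point_z is the distance from the TCP to the grasp point, in m); z points along the fingers, y is the direction in which the jaws open and shut (so a half turn about z gives the same grasp; the last joint's range is limited). The gripper opens to 85 mm and grips with 20 to 120 N. Pads are 22 mm wide; open, the fingers measure 114 mm over their backs; the gripper's body (76 mm by 85 mm) begins 54 mm behind the grasp point. The pads swing forward as they close: fully open they stand 13 mm farther back than shut.
Start: joints at [-1.271, 0.241, 0.005, 1.335, 0, 1.571], TCP at [0.148, -0.478, 0.231] pointing down, gripper open.
Joint ranges: [-2.72, 2.72], [-1.05, 1.87], [-1.09, 1.28], [-1.99, 2.15], [-1.42, 1.44], [-3.14, 3.14]. Speed limits (rad/s): [2.79, 2.79, 3.14, 3.14, 3.14, 3.14].

INTERFACE

Orientations are given as a unit quaternion [x, y, z, w].
In Python, from workcell import observe, grab_frame, camera_model, close_job, hold_point_z gives the robot as it stands.
- The arm moves only by the shell command python3 -m creep 'ROWS'. ROWS is JSON, a list that holds one entry, the list of rows, each a list of 7 numbers: the shift along the tool's x, y, z in mm, then the turn, a rotation vector about the tool's x, y, z in degrees, then the finger opening in mm, from 0 to 85.4. A call has 1 to 10 rows; each row is the pose to reach, as a shift and turn from the pose commanded when the call began, along the tool's axes at that moment; what a row does not reach only later rows make up. A row lasts 1/8 s, in which the tool goes at most 62.5 mm and 10.7 degrees, less where a joint would pass 70% of its speed; a pose out of reach is approached as far as the arm can. A call with a gripper value outside its range is refused whole. The fingers move at their own pace and stop on an object; the grip force is fixed at half the most. Time passes only in rows, so rows that repeat a pose let the fingers close. It gives the time, the measured TCP pose, the force and the opening at its end, in the units of the state.
- observe(): the state, without advancing time (a new reading comes with each control period).
- grab_frame(name): name is "scene" or "top"; returns (picture, depth): 420x560x3 uint8, red, green, blue; 420x560 float32, m along the optical axis (not along the pixel's ray), 0 where there is no reading.
- camera_model(name): a dict with "mtx" (3x3 intrinsics, pixels), "position" and "orientation" of the camera in the world. Camera axes: x right, y up, looking along -z (the intrinsics and any distortion apply to the point x, -y, -z); pixel columns grow to the right and rows downward; lengths in m; the calibration is good to about 2 mm. A picture is of the moment at which its call begins. camera_model takes no time and is no camera call.
- close_job(): hands the job in, once; it reports no verdict.
The state is a dict: "t": time; "joint_positions": joint angles; "qvel": joint speeds; "joint_torque": joint torques, N m; "tool_pos": TCP position; "tool_rot": TCP orientation; "force": force on the tool from outside, world axes, zero at the start; "ft_torque": the same for the moment, N m; "grip_width": opening from 0.0 (shut) to 1.0 (fully open).
Only numpy, scipy, OpenCV 4.12 (cv2) and the standard library are available. Lean on these libraries where they do the work, as an engineer would, in place of code of your own. Each camera call takes 0.05 s, during which the arm holds its last target.

## Working session

There is one attempt and no reset: what is moved stays moved. The work goes in short steps, Python scripts to look and compute and a shell command to move; the robot and the scene stay as the last step left them, time stands still between calls to the robot, and variables do not carry over. Pictures are saved under pics/ and viewed, and the job is handed in when it is done.

```bash
mkdir -p pics; ls; python3 - <<'E'
from workcell import *
import cv2,numpy as np
import workcell
print(observe()); print(hold_point_z if not callable(hold_point_z) else hold_point_z())
for n in("scene","top"):
    p,d=grab_frame(n); cv2.imwrite(f"pics/{n}0.png",p[:,:,::-1]); np.savez(f"{n}0.npz",p=p,d=d); print(n,camera_model(n))
E
```

```text
pics
{'t': 0.0, 'joint_positions': array([-1.27102919e+00,  2.41395677e-01,  3.69659636e-03,  1.33520110e+00,
        2.23504544e-05,  1.57081409e+00]), 'qvel': array([ 0.0005296 , -0.0016566 ,  0.00113069, -0.00040466, -0.00142267,
        0.00016216]), 'joint_torque': array([-3.32971731e-04, -3.72315359e+01,  2.52409315e+01,  1.67652697e-02,
       -1.12641319e-04,  1.56255919e-05]), 'tool_pos': array([ 0.14746452, -0.47708322,  0.23041106]), 'tool_rot': array([ 9.88789251e-01,  1.49314131e-01, -1.46036221e-04, -1.04180071e-03]), 'force': array([0.15779904, 0.31006067, 0.45034288]), 'ft_torque': array([ 0.0144069 , -0.00109947, -0.02418255]), 'grip_width': 1.0015904470025585}
0.0187
scene {'mtx': array([[409.03977167,   0.        , 282.48631421],
       [  0.        , 409.03977167, 209.42171178],
       [  0.        ,   0.        ,   1.        ]]), 'position': array([0.9988813 , 0.47939015, 1.13657656]), 'orientation': array([0.1157745 , 0.22272577, 0.85944728, 0.44535365])}
top {'mtx': array([[394.72786525,   0.        , 273.41263553],
       [  0.        , 394.72786525, 211.37239299],
       [  0.        ,   0.        ,   1.        ]]), 'position': array([0.39004258, 0.14240212, 1.41663995]), 'orientation': array([ 0.04097122, -0.03533788, -0.70459213,  0.70754684])}
```

View pics/top0.png

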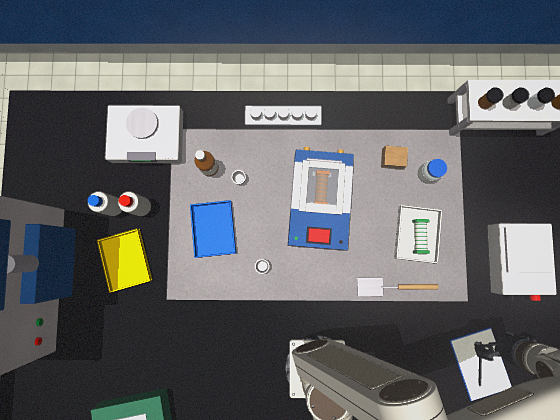

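View pics/scene0.png

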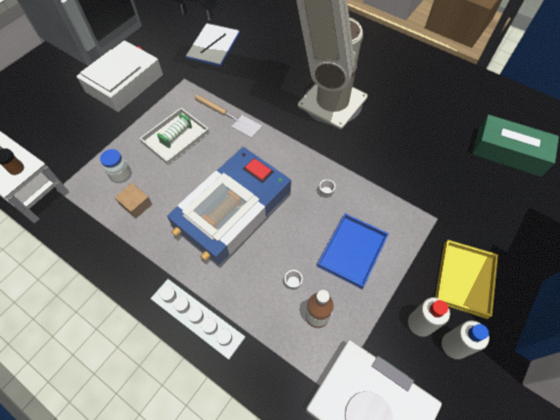

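The top view shows the module at about (321,200), with its red latch at (318,236) and hatch window at (322,187). The blue tray is at (213,229) and the yellow look-alike at (125,260). The white tray with the green-capped cartridge is at (420,235). The blue tray fits the description: it is empty, blue, on the mat and beside the module. Next I'll measure and take an enlarged crop.

```bash
cat > h.py <<'E'
from workcell import *
import cv2,numpy as np
from scipy.spatial.transform import Rotation as R
def cloud(n,d):
    c=camera_model(n);K=c["mtx"];v,u=np.mgrid[0:d.shape[0],0:d.shape[1]]
    P=np.stack([(u-K[0,2])/K[0,0]*d,-(v-K[1,2])/K[1,1]*d,-d],-1)
    return P@R.from_quat(c["orientation"]).as_matrix().T+c["position"]
def proj(n,X):
    c=camera_model(n);K=c["mtx"]
    q=(np.atleast_2d(X)-c["position"])@R.from_quat(c["orientation"]).as_matrix()
    return np.c_[K[0,2]+K[0,0]*q[:,0]/-q[:,2],K[1,2]+K[1,1]*q[:,1]/q[:,2]]
E
python3 - <<'E'
from h import *
for n in("top","scene"):
    z=np.load(n+"0.npz");p=z["p"];d=z["d"];W=cloud(n,d)
    hsv=cv2.cvtColor(p,cv2.COLOR_RGB2HSV)
    H,S,V=[hsv[...,i].astype(int) for i in range(3)]
    near=(abs(W[...,0]-.45)<.3)&(abs(W[...,1]-.12)<.45)&(d>0)
    red=((H<5)|(H>174))&(S>170)&(V>120)&near
    blue=(abs(H-110)<12)&(S>150)&near
    k,l,st,ce=cv2.connectedComponentsWithStats(red.astype(np.uint8))
    for i in range(1,k):
        if st[i,4]>60: print(n,"red",ce[i],st[i],np.median(W[l==i],0).round(4), W[l==i].mean(0).round(4))
    k,l,st,ce=cv2.connectedComponentsWithStats(blue.astype(np.uint8))
    for i in range(1,k):
        if st[i,4]>300:
            q=W[l==i]; 
            print(n,"blue",ce[i],st[i],np.median(q,0).round(4),np.percentile(q[:,2],[2,50,98]).round(3)); r=cv2.minAreaRect(q[:,:2].astype(np.float32)); print(r)
    mat=(S<40)&near; print("mat z",np.median(W[mat][:,2]))
z=np.load("top0.npz");c=z["p"][120:310,170:450,::-1];cv2.imwrite("pics/crop0.png",cv2.resize(c,None,fx=2.8,fy=2.8,interpolation=cv2.INTER_CUBIC))
E
```

```text
top red [318.67938931 235.15648855] [308 228  22  15 262] [0.4541 0.0013 0.1008] [0.4536 0.0022 0.1009]
top blue [325.69032258 155.92903226] [295 150  58  16 310] [ 0.7264 -0.0302  0.089 ] [0.084 0.089 0.096]
((0.7220649123191833, -0.01838163286447525), (0.19701115787029266, 0.03857061266899109), 85.2361068725586)
top blue [212.28597617 228.6416132 ] [ 190  200   46   58 2182] [0.4789 0.3728 0.0047] [-0.002  0.005  0.029]
((0.4794517159461975, 0.37194007635116577), (0.18817833065986633, 0.150747612118721), 6.380711555480957)
top blue [316.51778656 228.61818182] [ 288  209   62   41 1265] [0.4817 0.0161 0.0888] [0.084 0.089 0.094]
((0.4757441580295563, 0.0008410438895225525), (0.19808702170848846, 0.12176930904388428), 85.60789489746094)
mat z 0.0004864593806761519
scene blue [352.83333333 250.23152174] [ 318  215   70   72 2760] [0.4786 0.3709 0.0063] [0.002 0.006 0.03 ]
((0.48096054792404175, 0.36991366744041443), (0.18996097147464752, 0.14210182428359985), 6.291337013244629)
mat z 0.0020797702184929268
```

View pics/crop0.png

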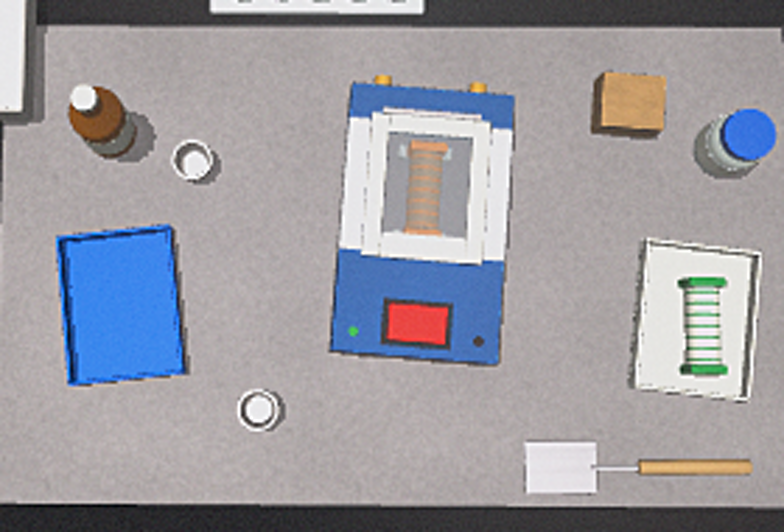

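The crop confirms an empty blue tray on the mat at crop (122,305), top view (213,229). The yellow one lies outside the mat, so I leave it alone. Estimates so far:
- **Latch:** (0.454, 0.0015, 0.101), against 0.102 given.
- **Module yaw:** about -4.5°.
- **Tray:** (0.480, 0.371), yaw 6.3°. It measures 190x142, against 190x146 given.

I'll first test the sign of the wrist joint.

```bash
cat >> h.py <<'E'
def plan(x,y,z,yaw):
    s=observe();r=R.from_quat(s["tool_rot"]).as_matrix()
    yaw=np.radians(yaw);T=np.array([[np.cos(yaw),np.sin(yaw),0],[np.sin(yaw),-np.cos(yaw),0],[0,0,-1]])
    rv=R.from_matrix(r.T@T).as_rotvec(degrees=True)
    print("shift mm",(r.T@(np.array([x,y,z])-s["tool_pos"])*1000).round(1),"turn",rv.round(1),"| t",round(s["t"],2),"pos",s["tool_pos"].round(4),"j",s["joint_positions"].round(2),"F",s["force"].round(1),"grip",round(s["grip_width"],3))
E
python3 -m creep '[[[0,0,0,0,0,-10,0]]]'; python3 -c "
from h import *
plan(.452,.0015,.23,-4.5);plan(.452,.0015,.23,175.5)"
```

```text
t: 0.22
tool_pos: [0.1476, -0.4773, 0.2307]
tool_rot: [0.971, 0.237, -0.0, -0.001]
force: [0.7, 0.5, 0.0]
grip_width: 0.818
shift mm [ 490.9 -284.5    1.2] turn [-0.1  0.  32. ] | t 0.23 pos [ 0.1476 -0.4773  0.2307] j [-1.27  0.24  0.    1.34  0.    1.39] F [0.7 0.5 0. ] grip 0.818
shift mm [ 490.9 -284.5    1.2] turn [-0.00e+00 -1.00e-01 -1.48e+02] | t 0.23 pos [ 0.1476 -0.4773  0.2307] j [-1.27  0.24  0.    1.34  0.    1.39] F [0.7 0.5 0. ] grip 0.818
```

```bash
python3 -m creep '[[[50,-30,0,0,0,-10,0],[100,-58,0,0,0,-20,0],[150,-87,0,0,0,-30,0],[200,-116,0,0,0,-40,0],[250,-145,0,0,0,-50,0],[300,-174,0,0,0,-60,0],[350,-203,0,0,0,-70,0],[400,-232,0,0,0,-80,0],[450,-261,0,0,0,-90,0],[491,-284,0,0,0,-100,0]]]'; python3 -c "
from h import *
plan(.450,.0018,.13,175.5)"
```

```text
t: 1.48
tool_pos: [0.4553, 0.0013, 0.231]
tool_rot: [0.442, 0.897, -0.0, -0.0]
force: [0.3, -0.3, 0.4]
grip_width: -0.003
shift mm [  3.6  -3.9 101. ] turn [ -0.   -0.  -47.9] | t 1.48 pos [0.4553 0.0013 0.231 ] j [ 0.    0.15 -0.11  1.31 -0.    0.92] F [ 0.3 -0.3  0.4] grip -0.003
```

```bash
python3 -m creep '[[[3,-3,20,0,0,-10,0],[4,-4,40,0,0,-20,0],[4,-4,60,0,0,-30,0],[4,-4,80,0,0,-40,0],[4,-4,95,0,0,-48,0],[4,-4,101,0,0,-48,0],[4,-4,101,0,0,-48,0]]]'; python3 -c "
from h import *
plan(.450,.0018,.095,175.5)
p,d=grab_frame('scene'); cv2.imwrite('pics/s1.png',cv2.resize(p[100:300,120:400,::-1],None,fx=2.5,fy=2.5))"
```

```text
t: 2.35
tool_pos: [0.4488, -0.0, 0.13]
tool_rot: [0.043, 0.999, -0.0, -0.001]
force: [-0.2, 0.2, 0.7]
grip_width: -0.001
shift mm [-1.1  1.9 35. ] turn [-0.  -0.1 -0.4] | t 2.35 pos [ 0.4488 -0.      0.13  ] j [-0.    0.22 -0.3   1.05  0.    0.09] F [-0.2  0.2  0.7] grip -0.001
```

View pics/s1.png

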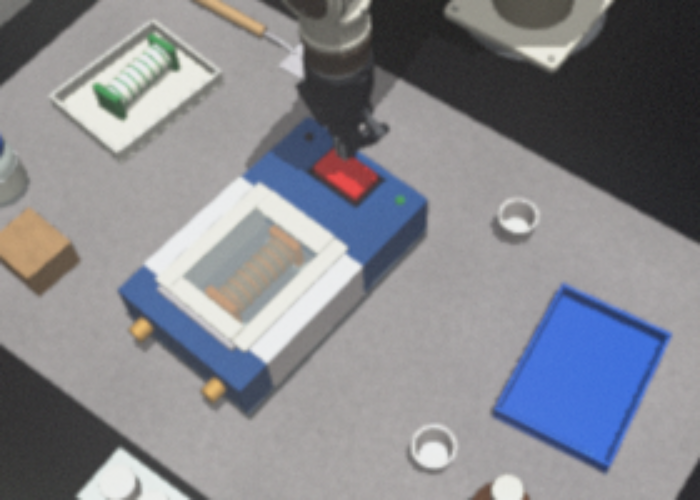

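The crop shows the shut fingertips over the red latch at crop (345,155), well clear of the hatch. Pressing now.

```bash
python3 -m creep '[[[-1,1,15,0,0,0,0],[-1,1,25,0,0,0,0],[-1,1,30,0,0,0,0],[-1,1,33,0,0,0,0],[-1,1,35,0,0,0,0],[-1,1,35,0,0,0,0]]]'; python3 -c "
from h import *
plan(.450,.0018,.17,175.5)
p,d=grab_frame('scene'); cv2.imwrite('pics/s2.png',cv2.resize(p[60:300,120:400,::-1],None,fx=2.5,fy=2.5))"
```

```text
t: 3.15
tool_pos: [0.4501, 0.0009, 0.0956]
tool_rot: [0.042, 0.999, -0.0, -0.0]
force: [-2.7, -0.5, 4.5]
grip_width: 0.0
shift mm [  0.1   0.9 -74.4] turn [-0.  -0.  -0.3] | t 3.15 pos [0.4501 0.0009 0.0956] j [ 0.    0.26 -0.35  0.96 -0.    0.09] F [-2.7 -0.5  4.5] grip 0.0
```

View pics/s2.png

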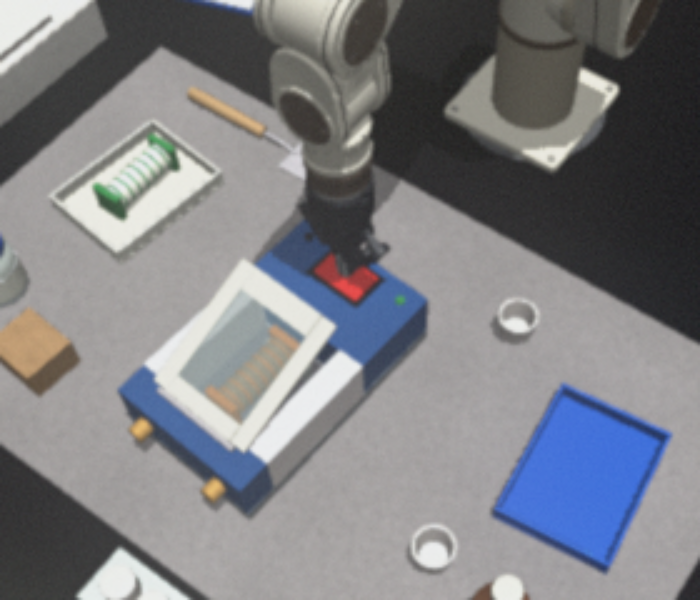

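The hatch is released and rising: its free edge is now at crop (290,300), clear of the gripper. I'll hold still until it is fully open, then raise straight up and open the jaws.

```bash
python3 -m creep '[[[0,0,0,0,0,0,0],[0,0,0,0,0,0,0],[0,0,0,0,0,0,0],[0,0,0,0,0,0,0],[0,0,0,0,0,0,0],[0,0,0,0,0,0,0],[0,0,0,0,0,0,0],[0,0,0,0,0,0,0],[0,0,0,0,0,0,0],[0,0,0,0,0,0,0]]]' ; python3 -m creep '[[[0,0,-20,0,0,0,0],[0,0,-50,0,0,0,0],[0,0,-80,0,0,0,62],[0,0,-100,0,0,0,62],[0,0,-100,0,0,0,62],[0,0,-100,0,0,0,62]]]'; python3 -c "
from h import *
plan(.6185,-.0117,.17,175.5)
for n in('scene','top'):
  p,d=grab_frame(n); np.savez(n+'3.npz',p=p,d=d)
  c=p[40:280,120:400] if n=='scene' else p[100:260,240:400]
  cv2.imwrite('pics/%s3.png'%n,cv2.resize(c[:,:,::-1],None,fx=2.5,fy=2.5))"
```

```text
t: 4.45
tool_pos: [0.4501, 0.0009, 0.0953]
tool_rot: [0.042, 0.999, -0.0, -0.0]
force: [-3.0, -0.2, 4.8]
grip_width: 0.004
t: 5.2
tool_pos: [0.45, 0.0009, 0.1943]
tool_rot: [0.042, 0.999, -0.0, -0.0]
force: [0.6, -0.5, 0.7]
grip_width: 0.725
shift mm [-169.     1.6   24.1] turn [-0.  -0.1 -0.3] | t 5.2 pos [0.45   0.0009 0.1943] j [ 0.    0.16 -0.19  1.22 -0.    0.09] F [ 0.6 -0.5  0.7] grip 0.725
```

View pics/scene3.png

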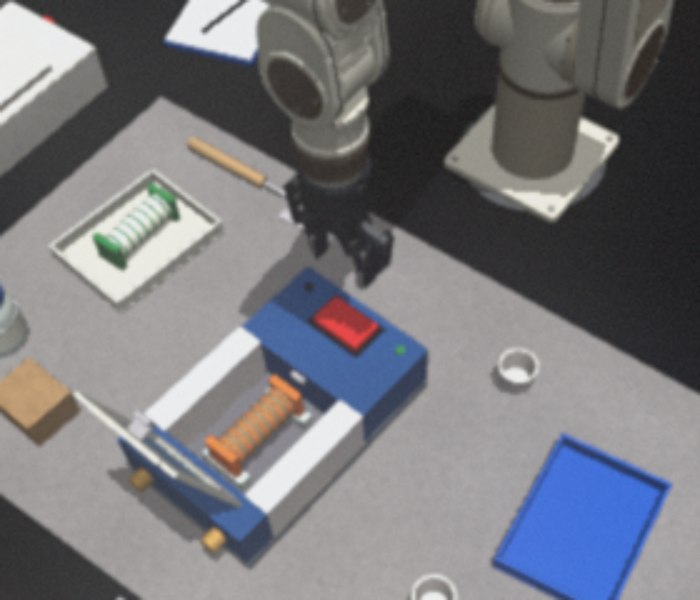

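View pics/top3.png

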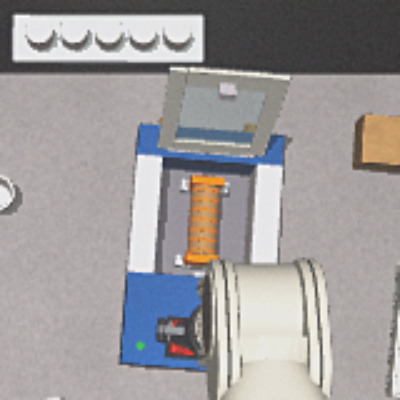

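The hatch is open and leaning back: in the top crop (230,110), in the scene crop (160,450). The orange-capped cartridge is exposed at top crop (205,220). Measuring its pose and the hatch angle.

```bash
python3 - <<'E'
from h import *
for n in("top","scene"):
    z=np.load(n+"3.npz");p=z["p"];d=z["d"];W=cloud(n,d)
    hsv=cv2.cvtColor(p,cv2.COLOR_RGB2HSV);H,S,V=[hsv[...,i].astype(int) for i in range(3)]
    m=(H>4)&(H<22)&(S>110)&(V>90)&(W[...,2]>.04)&(W[...,2]<.1)&(W[...,0]>.53)&(W[...,0]<.71)&(abs(W[...,1]+.01)<.08)
    k,l,st,ce=cv2.connectedComponentsWithStats(m.astype(np.uint8));i=1+st[1:,4].argmax()
    q=W[l==i];print(n,ce[i],st[i],"zmax",np.percentile(q[:,2],[50,95]).round(4),cv2.minAreaRect(q[:,:2].astype(np.float32)))
    t=q[q[:,2]>.08]; 
    for nm,s in(("near",t[t[:,0]<.6185]),("far",t[t[:,0]>=.6185])): print(nm,len(s),s.mean(0).round(4),np.ptp(s,0).round(3))
    a=q[q[:,2]>.075];v=cv2.fitLine(a[:,:2].astype(np.float32),cv2.DIST_HUBER,0,.01,.01).ravel();print("line",v,np.degrees(np.arctan2(v[1],v[0])))
    h=(W[...,2]>.12)&(W[...,2]<.3)&(abs(W[...,1]+.02)<.1)&(W[...,0]>.68)&(W[...,0]<.85)
    q=W[h];print("hatch",len(q),q[:,2].max()); A=np.polyfit(q[:,2],q[:,0],1);print("lean rad",np.pi/2+np.arctan(A[0]))
    if n=="top": print("px cart",proj(n,[[.6185,-.0117,.063]]))
E
```

```text
top [319.37837838 201.33783784] [313 198  15   7  74] zmax [0.0823 0.0886] ((0.5711320042610168, -0.00629287026822567), (0.04510337486863136, 0.022611767053604126), 89.52772521972656)
near 52 [ 0.568  -0.0044  0.0841] [0.022 0.044 0.01 ]<stdin>:9: RuntimeWarning: Mean of empty slice.
  ret = um.true_divide(
Traceback (most recent call last):
ValueError: zero-size array to reduction operation maximum which has no identity
```

```bash
python3 - <<'E'
from h import *
for n in("top","scene"):
    z=np.load(n+"3.npz");p=z["p"];d=z["d"];W=cloud(n,d)
    hsv=cv2.cvtColor(p,cv2.COLOR_RGB2HSV);H,S,V=[hsv[...,i].astype(int) for i in range(3)]
    m=(H>4)&(H<22)&(S>110)&(V>90)&(W[...,2]>.055)&(W[...,2]<.1)&(W[...,0]>.53)&(W[...,0]<.7)&(abs(W[...,1]+.01)<.06)
    q=W[m];print(n,len(q),"z",np.percentile(q[:,2],[50,95]).round(4),cv2.minAreaRect(q[:,:2].astype(np.float32)))
    t=q[q[:,2]>.079]
    for nm,s in(("near",t[t[:,0]<.58]),("far",t[t[:,0]>=.655])): print(nm,len(s),s.mean(0).round(4) if len(s) else "",np.ptp(s,0).round(3) if len(s) else "")
    v=cv2.fitLine(q[:,:2].astype(np.float32),cv2.DIST_HUBER,0,.01,.01).ravel();print("line",v,np.degrees(np.arctan2(v[1],v[0])))
    h=(W[...,2]>.12)&(W[...,2]<.3)&(abs(W[...,1]+.02)<.1)&(W[...,0]>.68)&(W[...,0]<.85)
    q=W[h];print("hatch",len(q),q[:,2].max()); A=np.polyfit(q[:,2],q[:,0],1);print("lean rad",np.pi/2+np.arctan(A[0]))
E
```

```text
top 293 z [0.0807 0.0877] ((0.6182641983032227, -0.010543160140514374), (0.0450776144862175, 0.12021097540855408), 85.53851318359375)
near 56 [ 0.5677 -0.0039  0.0836] [0.018 0.044 0.011]
far 55 [ 0.6689 -0.0138  0.0844] [0.022 0.045 0.01 ]
line [ 0.9948063  -0.10178618  0.6180736  -0.00846575] -5.842036
hatch 1300 0.2640857629246107
lean rad 1.8803408206407186
scene 356 z [0.0822 0.0881] ((0.6185081601142883, -0.009174143895506859), (0.04575209319591522, 0.12061301618814468), 85.35508728027344)
near 80 [ 0.5682 -0.0047  0.0849] [0.021 0.045 0.013]
far 85 [ 0.6699 -0.0132  0.085 ] [0.023 0.044 0.012]
line [ 0.99745566 -0.07128976  0.61837023 -0.00361129] -4.08807
hatch 492 0.26277229169436267
lean rad 1.859592526512939
```

The cartridge centre is (0.6185, -0.0095), yaw -4.7°, measured size 120x45 mm, so both match. The hatch is at about 1.87 rad. Moving above it at z = 0.17.

```bash
python3 -m creep '[[[-55,0,5,0,0,0,62],[-110,0,10,0,0,0,62],[-150,0,20,0,0,0,62],[-169,-1,24,0,0,0,62],[-169,-1,24,0,0,0,62]]]'; python3 -c "
from h import *
plan(.6185,-.0095,.041,175.3)
p,d=grab_frame('scene');cv2.imwrite('pics/s4.png',cv2.resize(p[40:280,120:400,::-1],None,fx=2.5,fy=2.5))"
```

```text
t: 5.92
tool_pos: [0.6185, -0.0145, 0.1687]
tool_rot: [0.042, 0.999, -0.0, -0.002]
force: [-0.2, -0.5, -1.0]
grip_width: 0.725
shift mm [ -0.    5.  127.7] turn [-0.  -0.2 -0.1] | t 5.92 pos [ 0.6185 -0.0145  0.1687] j [-0.02  0.51  0.24  1.3  -0.    0.06] F [-0.2 -0.5 -1. ] grip 0.725
```

View pics/s4.png

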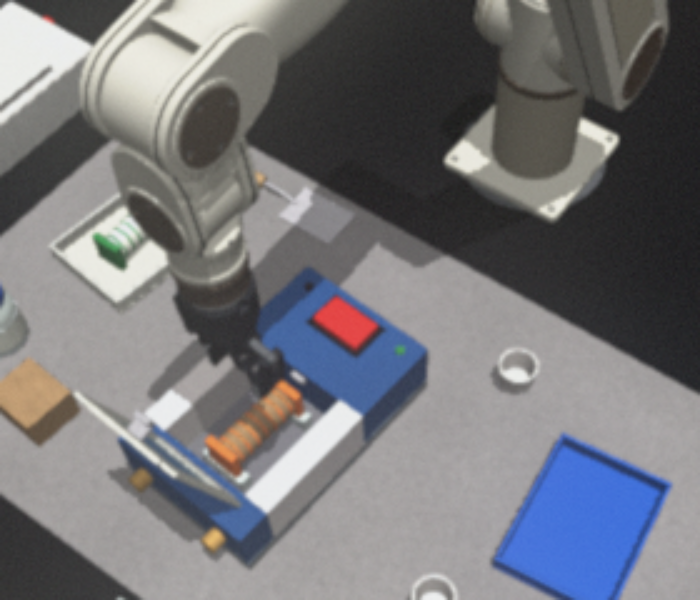

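The gripper stands over the cartridge at crop (250,370), clear of the hatch at (160,450). I'll descend in the tool frame with +5 mm in y, then close.

```bash
python3 -m creep '[[[0,5,20,0,0,0,62],[0,5,50,0,0,0,62],[0,5,80,0,0,0,62],[0,5,105,0,0,0,62],[0,5,120,0,0,0,62],[0,5,128,0,0,0,62],[0,5,128,0,0,0,62]]]'; python3 -m creep '[[[0,0,0,0,0,0,30],[0,0,0,0,0,0,30],[0,0,0,0,0,0,30],[0,0,0,0,0,0,30],[0,0,0,0,0,0,30],[0,0,0,0,0,0,30]]]'; python3 -c "
from h import *
plan(.6185,-.0095,.041,175.3)"
```

```text
t: 6.85
tool_pos: [0.6188, -0.0093, 0.0434]
tool_rot: [0.042, 0.999, -0.0, -0.0]
force: [0.1, 0.1, -0.3]
grip_width: 0.725
t: 7.6
tool_pos: [0.6201, -0.0096, 0.0449]
tool_rot: [0.042, 0.999, -0.0, 0.001]
force: [-1.4, -1.2, 5.9]
grip_width: 0.448
shift mm [ 1.6 -0.   3.9] turn [-0.   0.2 -0.1] | t 7.6 pos [ 0.6201 -0.0096  0.0449] j [-0.02  0.6   0.06  1.02 -0.    0.07] F [-1.4 -1.2  5.9] grip 0.448
```

The jaws stopped at 38 mm against the 40 mm drum. Lifting straight up.

```bash
python3 -m creep '[[[0,0,-5,0,0,0,30],[0,0,-15,0,0,0,30],[0,0,-35,0,0,0,30],[0,0,-60,0,0,0,30],[0,0,-90,0,0,0,30],[0,0,-115,0,0,0,30],[0,0,-130,0,0,0,30],[0,0,-140,0,0,0,30],[0,0,-140,0,0,0,30]]]'; python3 -c "
from h import *
plan(.480,.371,.185,186.3)
p,d=grab_frame('scene');np.savez('scene5.npz',p=p,d=d);cv2.imwrite('pics/s5.png',cv2.resize(p[40:280,120:400,::-1],None,fx=2.5,fy=2.5))"
```

```text
t: 8.72
tool_pos: [0.6191, -0.0093, 0.1835]
tool_rot: [0.042, 0.999, 0.0, 0.0]
force: [0.7, -0.9, -3.1]
grip_width: 0.451
shift mm [170.6 367.3  -1.5] turn [  0.    0.  -11.1] | t 8.72 pos [ 0.6191 -0.0093  0.1835] j [-0.02  0.5   0.26  1.33  0.    0.07] F [ 0.7 -0.9 -3.1] grip 0.451
```

View pics/s5.png

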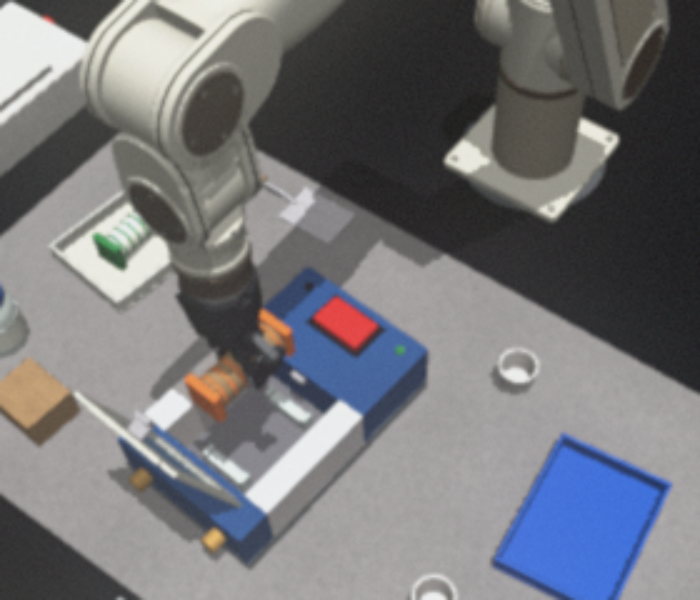

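The cartridge is held level above the deck at crop (245,365). The hatch is still open. Carrying it over to above the blue tray.

```bash
python3 -m creep '[[[15,20,0,0,0,0,30],[35,60,0,0,0,-1,30],[57,110,0,0,0,-2,30],[80,165,0,0,0,-4,30],[105,220,0,0,0,-6,30],[130,275,0,0,0,-8,30],[150,320,0,0,0,-10,30],[164,350,0,0,0,-11,30],[171,367,0,0,0,-11,30],[171,367,0,0,0,-11,30]]]'; python3 - <<'E'
from h import *
plan(.480,.371,.012,186.3)
for n in('scene','top'):
    p,d=grab_frame(n);W=cloud(n,d)
    c=p[130:340,260:480] if n=='scene' else p[140:300,150:310]
    cv2.imwrite('pics/%s6.png'%n,cv2.resize(c[:,:,::-1],None,fx=2.5,fy=2.5))
    hsv=cv2.cvtColor(p,cv2.COLOR_RGB2HSV);H,S,V=[hsv[...,i].astype(int) for i in range(3)]
    m=(H>4)&(H<22)&(S>150)&(V>90)&(W[...,2]>.12)&(W[...,2]<.24)&(abs(W[...,0]-.48)<.1)&(abs(W[...,1]-.37)<.07)
    q=W[m]
    for s in(q[q[:,0]<.47],q[q[:,0]>.49]):
        if len(s): print(n,len(s),s.mean(0).round(4),s.min(0).round(3),s.max(0).round(3),np.percentile(s[:,2],95).round(4))
E
```

```text
t: 10.02
tool_pos: [0.4789, 0.3712, 0.1823]
tool_rot: [-0.055, 0.999, -0.001, -0.001]
force: [-0.0, -0.8, -3.4]
grip_width: 0.449
shift mm [-1.300e+00 -1.000e-01  1.703e+02] turn [-0.1 -0.1 -0. ] | t 10.03 pos [0.4789 0.3712 0.1823] j [ 0.66  0.48  0.22  1.31 -0.    0.55] F [-0.  -0.8 -3.4] grip 0.449
scene 88 [0.5314 0.3788 0.2229] [0.503 0.358 0.213] [0.539 0.399 0.229] 0.226
top 1 [0.4658 0.3527 0.2087] [0.466 0.353 0.209] [0.466 0.353 0.209] 0.2087
top 52 [0.5298 0.3683 0.2203] [0.509 0.354 0.199] [0.538 0.392 0.226] 0.2255
```

View pics/scene6.png

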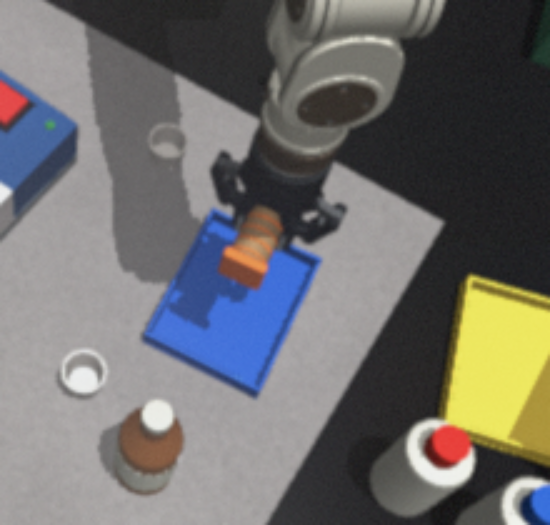

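View pics/top6.png

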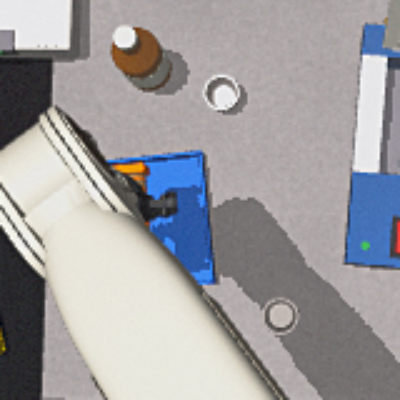

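The cartridge is held over the blue tray: scene crop (250,250), top crop (130,175). The bottle is clear at scene crop (150,450). The cap top at 0.225 puts the centre about 19 mm above the TCP. Lowering, the last few millimetres slowly.

```bash
python3 -m creep '[[[0,0,20,0,0,0,30],[0,0,50,0,0,0,30],[-1,0,80,0,0,0,30],[-1,0,110,0,0,0,30],[-1,0,135,0,0,0,30],[-1,0,150,0,0,0,30],[-1,0,160,0,0,0,30],[-1,0,164,0,0,0,30],[-1,0,164,0,0,0,30]]]'; python3 -m creep '[[[0,0,2,0,0,0,30],[0,0,4,0,0,0,30],[0,0,5,0,0,0,30],[0,0,5,0,0,0,30]]]'; python3 - <<'E'
from h import *
plan(.480,.371,.009,186.3)
n='scene'
p,d=grab_frame(n);W=cloud(n,d)
cv2.imwrite('pics/s7.png',cv2.resize(p[190:300,300:410,::-1],None,fx=5,fy=5,interpolation=cv2.INTER_CUBIC))
hsv=cv2.cvtColor(p,cv2.COLOR_RGB2HSV);H,S,V=[hsv[...,i].astype(int) for i in range(3)]
m=(H>4)&(H<22)&(S>150)&(V>90)&(W[...,2]>.0)&(W[...,2]<.24)&(abs(W[...,0]-.48)<.1)&(abs(W[...,1]-.37)<.07)
q=W[m];print(len(q),np.percentile(q[:,2],[2,95]).round(4),q.max(0).round(3))
E
```

```text
t: 11.25
tool_pos: [0.4808, 0.371, 0.0198]
tool_rot: [-0.054, 0.999, 0.0, 0.0]
force: [-0.2, -0.2, -2.9]
grip_width: 0.453
t: 11.75
tool_pos: [0.4803, 0.3708, 0.0143]
tool_rot: [-0.054, 0.999, -0.0, -0.0]
force: [0.6, -0.5, -1.6]
grip_width: 0.45
shift mm [0.3 0.2 5.3] turn [-0.  -0.  -0.1] | t 11.75 pos [0.4803 0.3708 0.0143] j [ 0.66  0.62 -0.01  0.94  0.    0.55] F [ 0.6 -0.5 -1.6] grip 0.45
62 [0.0465 0.0582] [0.542 0.398 0.059]
```

View pics/s7.png

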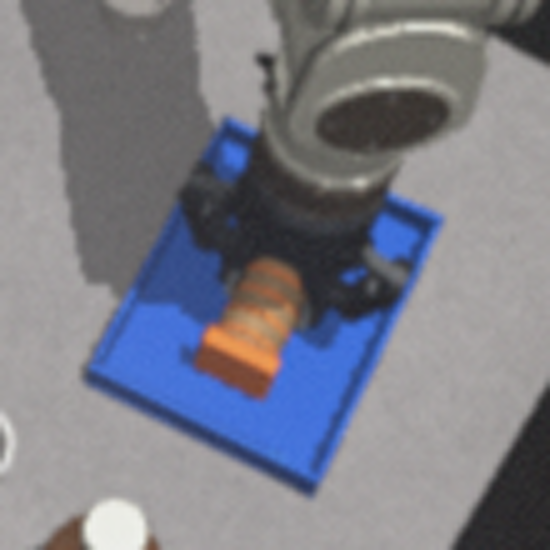

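The cartridge sits centrally over the tray floor at crop (250,330), with roughly 4 mm to go. Lowering in small steps and watching the force.

```bash
python3 -m creep '[[[0,0,1,0,0,0,30],[0,0,2,0,0,0,30],[0,0,2,0,0,0,30]]]';python3 -m creep '[[[0,0,1,0,0,0,30],[0,0,1,0,0,0,30]]]';python3 -m creep '[[[0,0,1,0,0,0,30],[0,0,1,0,0,0,30]]]'
```

```text
t: 12.18
tool_pos: [0.4803, 0.3708, 0.0122]
tool_rot: [-0.054, 0.999, -0.0, -0.0]
force: [-0.2, -0.3, -1.9]
grip_width: 0.447
t: 12.42
tool_pos: [0.4804, 0.3708, 0.0112]
tool_rot: [-0.054, 0.999, -0.0, -0.0]
force: [0.5, -0.4, -3.2]
grip_width: 0.45
t: 12.68
tool_pos: [0.4804, 0.3708, 0.0102]
tool_rot: [-0.054, 0.999, -0.0, -0.0]
force: [0.1, -0.2, -3.1]
grip_width: 0.446
```

```bash
python3 -m creep '[[[0,0,1,0,0,0,30],[0,0,1,0,0,0,30]]]';python3 -m creep '[[[0,0,0.7,0,0,0,30],[0,0,0.7,0,0,0,30]]]'
```

```text
t: 12.92
tool_pos: [0.4805, 0.3709, 0.0099]
tool_rot: [-0.054, 0.999, 0.0, 0.0]
force: [-1.8, -1.3, 2.3]
grip_width: 0.451
t: 13.18
tool_pos: [0.4805, 0.3709, 0.0099]
tool_rot: [-0.054, 0.999, 0.0, 0.0]
force: [-3.9, -1.7, 6.3]
grip_width: 0.449
```

The force rose from -3 N to +6 N while z held at 9.9 mm, so the cartridge rests on the floor. Releasing, then rising.

```bash
python3 -m creep '[[[0,0,-0.5,0,0,0,45],[0,0,-0.5,0,0,0,55],[0,0,-0.5,0,0,0,62],[0,0,-0.5,0,0,0,62],[0,0,-0.5,0,0,0,62]]]'; python3 -m creep '[[[0,0,-5,0,0,0,62],[0,0,-20,0,0,0,62],[0,0,-50,0,0,0,62],[0,0,-90,0,0,0,62],[0,0,-140,0,0,0,62],[0,0,-190,0,0,0,62],[40,-60,-200,0,0,0,62],[80,-110,-200,0,0,0,62],[100,-160,-200,0,0,0,62],[100,-160,-200,0,0,0,62]]]'; python3 - <<'E'
from h import *
plan(.480,.371,.009,186.3)
for n in('scene','top'):
    p,d=grab_frame(n);W=cloud(n,d)
    cv2.imwrite('pics/%s8.png'%n,p[:,:,::-1])
    hsv=cv2.cvtColor(p,cv2.COLOR_RGB2HSV);H,S,V=[hsv[...,i].astype(int) for i in range(3)]
    m=(H>4)&(H<22)&(S>120)&(V>90)&(W[...,2]>.01)&(W[...,2]<.1)&(abs(W[...,0]-.48)<.09)&(abs(W[...,1]-.37)<.06)
    q=W[m];print(n,len(q),cv2.minAreaRect(q[:,:2].astype(np.float32)))
    for s in(q[q[:,0]<.435],q[q[:,0]>.525]):
        if len(s):print(len(s),np.percentile(s[:,2],[50,90]).round(4))
    h=(W[...,2]>.12)&(W[...,2]<.3)&(abs(W[...,1]+.02)<.1)&(W[...,0]>.68)&(W[...,0]<.85)
    q=W[h];A=np.polyfit(q[:,2],q[:,0],1);print("hatch",np.pi/2+np.arctan(A[0]))
E
```

```text
t: 13.8
tool_pos: [0.4804, 0.3709, 0.009]
tool_rot: [-0.054, 0.999, -0.0, -0.0]
force: [0.2, -1.4, -1.1]
grip_width: 0.726
t: 15.05
tool_pos: [0.3961, 0.1978, 0.2103]
tool_rot: [-0.052, 0.999, -0.0, -0.0]
force: [0.3, 1.4, -0.0]
grip_width: 0.725
shift mm [-101.5  163.6  201.3] turn [-0.  -0.  -0.3] | t 15.05 pos [0.3961 0.1978 0.2103] j [ 0.46  0.14 -0.18  1.26 -0.    0.36] F [ 0.3  1.4 -0. ] grip 0.725
scene 315 ((0.48095133900642395, 0.37260085344314575), (0.12074980139732361, 0.041211821138858795), 6.1497273445129395)
71 [0.0497 0.0537]
112 [0.0485 0.0533]
hatch 1.8612696426845683
top 280 ((0.4789542555809021, 0.37095409631729126), (0.11771801114082336, 0.04487978667020798), 6.9032511711120605)
49 [0.0482 0.0523]
44 [0.0493 0.0528]
hatch 1.880286218144106
```

View pics/scene8.png

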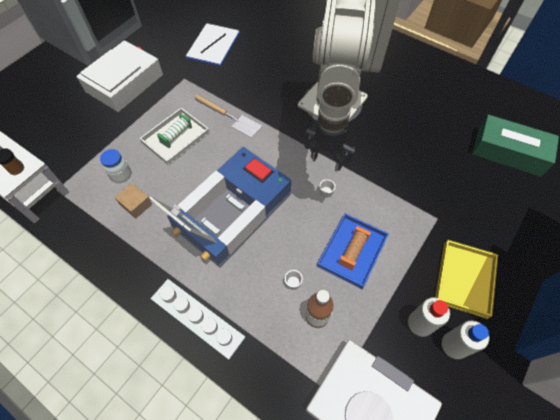

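View pics/top8.png

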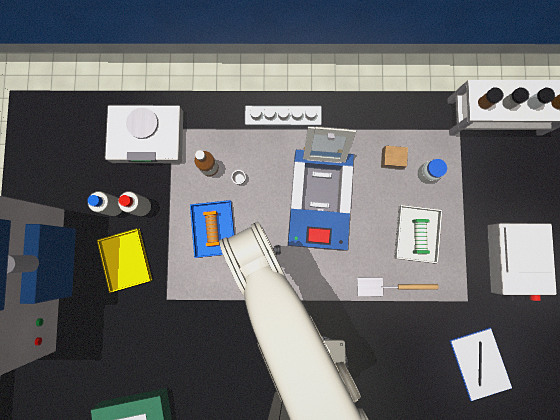

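The cartridge lies flat in the blue tray, at scene (355,247) and top (212,229). The hatch is open, the bystanders are where they were at the start, and the gripper is free in the air. Handing in.

```bash
python3 -c "
from workcell import *
print(close_job())"
```

```text
the job is handed in; nothing more can be done
None
```

The job is done and handed in at about 15 s of the 48 s allowed; the hand-in gives no verdict.

I pressed the red latch with shut fingers and waited clear while the hatch sprang open. I then gripped the spent cartridge across its drum, lifted it straight up and lowered it into the blue tray. I let go only once the force reading showed it resting on the floor.

**Last checks:**
- **Cartridge:** it is within about 2 mm of the tray's centre. Its cap tops read about 53 mm at both ends (51 mm expected, within the camera error), so it lies flat.
- **Hatch:** it stands open at about 1.86–1.88 rad.
- **Surroundings:** in the last pictures the new cartridge and the other things on the bench look unmoved. I judged this by eye, except crucible_a, which the arm hides in the last top view and shows only in the scene view.
- **Robot:** the gripper is free in the air, touching nothing.

No check failed. The only disagreements were 1–2 mm and about 1° between the two cameras.

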